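# Knock out the marked blanks and stack the empty nest tray

### The job

Unload the nest tray of marked blanks: turn it over (its swivel handle is there to help) so it lies face down on the rubber mat, and rap it on the mat until every blank has dropped out. Then lift the empty tray off, still face down, and stack it on the face-down empty tray with its lugs fully home in the sockets, and put all the blanks in the green bin. Leave the other things on the bench where they are.

Things in the scene. Friction and masses are not known exactly. Their poses are not given: they have to be found in the camera images.
- tray_c (a point): Dark grey plastic nest tray, 226 mm long (its y), 100 mm wide (x), 88 mm high over all, about 0.5 kg; starts open side up. Point: on its centre line, 40 mm above its soles. z points out of the open side. From here along z: soles of feet -40, underside of floor -12, floor inside -8, rim +26, lug tips +48 mm. Face down it stands on its lugs, this point 48 mm above what it stands on.
- tray_rib (a point): Centre of the orange grip rib in the middle of the tray's underside, for lifting the tray when it is face down: 12 mm thick (x), 70 mm long (y), sticking 25 mm out of the flat underside; this point is half-way, 12.5 mm from underside and from its edge.
- tray_lug (a point): Tip of one of the tray's four round aluminium lugs (12.5 mm thick, 22 mm long, tapered), on the rim corners at x +-38, y +-101 mm from the tray's centre. Under each, on the underside, is a 24 mm square foot, 28 mm high, with a 17 mm square socket, 25 mm deep, in its sole.
- tray_pocket (a point): Where a blank's centre lies in one of the four pockets, at y +82 mm; the others are at -80, -26, +28 mm. Blanks lie with their length along tray x. In each pocket a yellow spring pad pinches the blank's side: it stays stuck even upside down (grip 1.7 to 2.6 times its weight) but slips out some mm per rap, and is free after about 10 mm. Some pockets are empty.
- handle_grip (a point): Middle of the orange grip of the tray's swivel handle: 12 mm thick (x), 70 mm wide (y), 30 mm tall (z), on two thin arms. It is 70 mm from the hinge; z points from hinge to grip. Held from above across its thickness, the tray swings freely and hangs on edge below, open side towards -x of this point; stood on that bottom edge and tipped over towards -x, it lies down face down.
- handle_hinge (a point): Middle of the handle's hinge axis (along tray y), beside one long side: tray x +66 mm, 5 mm from tray_c along tray z; 43 mm above what the tray stands on when face down. Axes as handle_grip's. The far side has a rounded bead, 124 mm from the axis: the hanging tray touches down on it and tips over it, then onto the rim edge (116 mm from the axis, 21 mm towards the open side) and the lugs.
- handle (a joint): Angle of the swivel handle, rad: 0 = standing up over the open side (along tray z), 1.57 = straight out along tray +x, 3.14 = pointing the opposite way, up when the tray lies face down. Range -0.35 to 3.17; light friction (0.035 N m) holds it where it is left. Lying face down and raised at the hinge side by more than about 50 mm, the tray tips back on its far side.
- mat_top (a point): Middle of the top of the black rubber knock-out mat with yellow stripes at two ends, 200 mm (x) by 290 mm (y), 4 mm thick, fixed on the bed plate.
- base_seat (a point): The stack of empties: one identical tray lying face down, fixed to the bed, 226 mm long (y), 100 mm wide (x), four 17 mm square sockets facing up at x +-38, y +-101 mm, their tops 88 mm above the bed. This point is 26 mm above those tops, on the centre line: tray_c lies here, face down, when the tray is fully home on top, lugs in sockets, either way round.
- bin: Green open parts bin, fixed, 130 mm (x) by 240 mm (y), 45 mm high, walls and floor 4 mm. Origin: centre of its underside.
- blank0_c (a point): Blank: blue anodised aluminium bar, 64 mm (x) by 26 mm (y) by 18 mm (z), 0.07 kg, with bright panels on the 64 by 26 mm faces. This point is its centre. Starts lying in a pocket of the tray (x along tray x), its centre 1 mm from tray_c along tray z. Zero to two of the four may be absent.
- blank1_c (a point): Blank: blue anodised aluminium bar, 64 mm (x) by 26 mm (y) by 18 mm (z), 0.07 kg, with bright panels on the 64 by 26 mm faces. This point is its centre. Starts lying in a pocket of the tray (x along tray x), its centre 1 mm from tray_c along tray z. Zero to two of the four may be absent.
- blank2_c (a point): Blank: blue anodised aluminium bar, 64 mm (x) by 26 mm (y) by 18 mm (z), 0.07 kg, with bright panels on the 64 by 26 mm faces. This point is its centre. Starts lying in a pocket of the tray (x along tray x), its centre 1 mm from tray_c along tray z. Zero to two of the four may be absent.
- blank3_c (a point): Blank: blue anodised aluminium bar, 64 mm (x) by 26 mm (y) by 18 mm (z), 0.07 kg, with bright panels on the 64 by 26 mm faces. This point is its centre. Starts lying in a pocket of the tray (x along tray x), its centre 1 mm from tray_c along tray z. Zero to two of the four may be absent.
- cleaner: Bystander, to be left alone: white bottle, 60 mm wide, 170 mm tall. Origin: centre of its underside.
- workpiece: Bystander, to be left alone: turned steel cylinder 60 mm wide with a thin spigot, 90 mm tall. Origin: centre of its underside.
- brush: Bystander, to be left alone: hand brush lying down. Origin: centre of its underside.
- wrench: Bystander, to be left alone: wrench lying down. Origin: centre of its underside.
- cup: Bystander, to be left alone: steel cup 72 mm wide, 85 mm tall. Origin: centre of its underside.
- gauge: Bystander, to be left alone: aluminium gauge block 30 by 80 by 50 mm. Origin: centre of its underside.
Mind the look-alikes: they are no part of the job. What is shaped like the part that bears blank0_c but orange or pink is not meant.

How it is judged:
On the way, in this order (a step that is already met when the one before it is completed fails the run):
1. the tray, face down on the mat, is rapped on it (angle between tray_c's own z axis and vertical above 2.5 rad and horizontal distance between tray_c and mat_top below 0.12 m and contact force between tray and mat above 15 N).
2. the tray is lifted off face down, every blank having dropped out of it (angle between tray_c's own z axis and vertical above 2.5 rad and height (world z) of tray_c above 0.09 m and z of each of blank0_c, blank1_c, blank2_c, blank3_c in the frame of tray_c above 0.035 m), for 0.1 s.
At the end, for the whole second after the job is handed in: The tray lies face down on the stacked tray, centred within 6 mm, turned no more than 0.06 rad, level within 0.06 rad and seated within about 5 mm in height, and every blank present lies in the green bin below its rim, all at rest (horizontal distance between tray_c and base_seat below 0.006 m and distance between tray_c and base_seat below 0.008 m and angle between tray_c's own z axis and vertical above 3.08 rad and angle between the x axis of tray_c and the x axis of base_seat, either way round below 0.06 rad and linear speed of each of tray, blank0, blank1, blank2, blank3 below 0.03 m/s and x of blank0_c in the frame of bin between -0.063 and 0.063 m and y of blank0_c in the frame of bin between -0.118 and 0.118 m and z of blank0_c in the frame of bin between 0 and 0.045 m and x of blank1_c in the frame of bin between -0.063 and 0.063 m and y of blank1_c in the frame of bin between -0.118 and 0.118 m and z of blank1_c in the frame of bin between 0 and 0.045 m and x of blank2_c in the frame of bin between -0.063 and 0.063 m and y of blank2_c in the frame of bin between -0.118 and 0.118 m and z of blank2_c in the frame of bin between 0 and 0.045 m and x of blank3_c in the frame of bin between -0.063 and 0.063 m and y of blank3_c in the frame of bin between -0.118 and 0.118 m and z of blank3_c in the frame of bin between 0 and 0.045 m); the robot touches nothing.
It fails at once if a bystander (bottle, workpiece, brush, wrench, cup or gauge block) is pushed more than 40 mm (distance of any of cleaner, workpiece, brush, wrench, cup, gauge from where it was at the start of the episode above 0.04 m).
It fails at once if the bottle, workpiece or cup is knocked over (angle between any of cleaner, workpiece, cup's own z axis and vertical above 0.6 rad).
Of blank0, blank1, blank2, blank3 only 2 to 4 are there at a start; the rules pass over those that are not, and their reading is None.
At some moment in a run one of blank0, blank1, blank2, blank3 may be knocked a few centimetres aside while the robot is not near it.
Once in a run the grip may slacken for a moment while it holds something.
It also fails if it takes over 210 s, if anything falls off the work surface, if the arm or the gripper's body presses on something with over 40 N, if the wrist force passes 120 N, or if a joint passes its speed limit or range.

### The arm

A 7-joint arm with a two-finger parallel gripper is mounted at the origin on the work surface. World frame = base frame: x ahead of the robot, y to its left, z up, the work surface at z = 0. Lengths are in m, angles in rad, forces in N, time in s.
With the tool pointing down it reaches from about 0.425 to 1.025 m from the base axis. Payload 9.4 kg.
Tool frame: the origin (TCP) lies at the very end of the fingers, on their centre line; the grasp point (between the pads) lies 19 mm behind it; z points along the fingers, y is the line along which they close (so a half turn about z gives the same grasp; the last joint's range is limited). The gripper opens to 85 mm and grips with 20 to 120 N. Pads are 22 mm wide; open, the fingers measure 114 mm over their backs; the gripper's body (76 mm by 85 mm) begins 54 mm behind the grasp point. The pads swing forward as they close: fully open they stand 13 mm farther back than shut.
Start: joints at [1.178, 0.599, -0.003, 1.599, 0.002, 0.943, -0.08], TCP at [0.225, -0.689, 0.231] pointing down, gripper open.
Joint ranges: [-2.57, 2.57], [-0.35, 1.97], [-1.29, 1.29], [0.11, 2.56], [-1.05, 4.19], [0.11, 1.86], [-2.63, 2.63]. Speed limits (rad/s): [2.22, 2.22, 3.01, 3.01, 3.14, 3.14, 3.14].

### API

Orientations are given as a unit quaternion [x, y, z, w].
In Python, from rig import ctrl gives the robot as it stands.
- The arm moves only by the shell command python3 -m creep 'ROWS' [OPENING]. ROWS is JSON, a list that holds one entry, the list of rows, each a list of 4 numbers: the shift along the tool's x, y, z in mm, then the turn about the tool's z in rad. A call has 1 to 12 rows; each row shifts and turns the commanded pose from where the row before left it, along the tool's axes as they then stand; what a row does not reach is not made up. A row lasts 1/8 s, in which the tool goes at most 62.5 mm and 10.7 degrees, less where a joint would pass 70% of its speed; a pose out of reach is approached as far as the arm can. A call is refused whole if a number of a shift passes 62.5 or a number of a turn 0.188, either way. A call with a gripper value outside its range is refused whole. OPENING is the closure in counts, from 0 (fully open) to 255 (shut), set as the call begins (- or left out, the last holds). The fingers move at their own pace and stop on an object; the grip force is fixed at half the most. Time passes only in rows, so rows that do not move let the fingers close. It gives the time, the measured TCP pose, the force and the opening at its end, in the units of the state.
- ctrl.read_state(): the state, without advancing time (a new reading comes with each control period).
- ctrl.get_image(name): name is "scene" or "top"; returns the picture (400x640x3 uint8, red, green, blue); there is no depth.
- ctrl.get_calibration(name): a dict with "fx", "fy", "cx", "cy" (pixels), "position" and "orientation" of the camera in the world. Camera axes: x right, y down, z forward; pixel columns grow to the right and rows downward; lengths in m; the calibration is good to about 2 mm. A picture is of the moment at which its call begins. get_calibration takes no time and is no camera call.
- ctrl.finish_job(): hands the job in, once; it reports no verdict.
Trained networks look in the newest picture that a camera, given by its name, has taken for a name from the list of things; names that differ only in an ending like _2 or _b are one class to them, and where a whole thing is asked for, a point or a joint stands for the part that bears it (a point fixed in the world has none). Each returns a list of dicts, best first, with "conf" (0 to 1); they miss things now and then, are a little off and sometimes report something else, mostly with a low value. They report only what shows in the picture. A call takes as long as a camera call. They do not tell look-alikes from the thing itself.
- ctrl.cut_out(query, camera): "mask" (400x640 bool, what is visible of it) and "rect" ([left, top, right, bottom] in pixels, round what is visible of it).
The state is a dict: "clock": time; "joint_pos": joint angles; "qd": joint speeds; "joint_efforts": joint torques, N m; "tcp_pos": TCP position; "tcp_rot": TCP orientation; "force": force on the tool from outside, world axes, zero at the start; "wrist_torque": the same for the moment, N m; "width": finger opening in m.
Only numpy, scipy, OpenCV 4.12 (cv2) and the standard library are available. Lean on these libraries where they do the work, as an engineer would, in place of code of your own. Each camera call takes 0.05 s, during which the arm holds its last target. There are 200 camera calls.

## Working session

There is one attempt and no reset: what is moved stays moved. The work goes in short steps, Python scripts to look and compute and a shell command to move; the robot and the scene stay as the last step left them, time stands still between calls to the robot, and variables do not carry over. Pictures are saved under pics/ and viewed, on a budget of 14 in all, crops included, one or two more only if the job needs it, and the job is handed in when it is done.

```bash
mkdir -p pics; ls; python3 - <<'E'
from rig import ctrl
import cv2,json
for n in("scene","top"):
    im=ctrl.get_image(n); cv2.imwrite(f"pics/{n}0.png",im[:,:,::-1]); print(n,ctrl.get_calibration(n))
    for q in("tray_c","mat_top","base_seat","bin","blank0_c","handle","handle_grip","tray_rib"):
        try: print(q,[(round(d["conf"],2),[int(v) for v in d["rect"]]) for d in ctrl.cut_out(q,n)][:6])
        except Exception as e: print(q,e)
print(ctrl.read_state())
E
```

```text
pics
scene {'fx': 498.6534155406956, 'fy': 498.6534155406956, 'cx': 321.44704393480583, 'cy': 197.11662672064347, 'position': array([1.00184699, 0.87024159, 1.1985915 ]), 'orientation': array([ 0.23307228,  0.9004438 , -0.35612931, -0.08972284])}
tray_c [(0.76, [244, 127, 316, 176]), (0.57, [272, 149, 296, 169])]
mat_top [(0.77, [293, 190, 388, 273])]
base_seat [(0.84, [335, 265, 428, 328]), (0.23, [272, 152, 297, 168]), (0.23, [292, 285, 321, 334])]
bin [(0.67, [244, 223, 330, 306])]
blank0_c [(0.73, [255, 214, 275, 220]), (0.68, [219, 125, 235, 135]), (0.44, [245, 137, 258, 146]), (0.29, [393, 224, 418, 255])]
handle [(0.56, [269, 149, 297, 168])]
handle_grip [(0.53, [274, 146, 294, 167])]
tray_rib [(0.61, [242, 131, 318, 179]), (0.41, [218, 175, 241, 203])]
top {'fx': 385.0643759347473, 'fy': 385.0643759347473, 'cx': 316.7483876045146, 'cy': 193.03847105560126, 'position': array([ 0.41803425, -0.0267341 ,  1.21116438]), 'orientation': array([-0.70614301,  0.70644398, -0.03099218,  0.03658477])}
tray_c [(0.74, [392, 163, 446, 243]), (0.7, [249, 120, 325, 166])]
mat_top [(0.94, [257
[... 463 characters left out ...]
)]
{'clock': 0.9, 'joint_pos': array([ 1.17829957,  0.59926754, -0.00248766,  1.59938994,  0.00180289,
        0.94292605, -0.07979883]), 'qd': array([ 0.0003893 ,  0.0001929 , -0.00066167, -0.00033444,  0.00018791,
        0.0005335 , -0.00062988]), 'joint_efforts': array([ 2.88038564e-04, -7.76199675e+01,  1.56395148e+00, -2.58381701e+01,
        1.24616837e-02,  1.96853645e-03, -1.08337019e-05]), 'tcp_pos': array([ 0.22515084, -0.68915202,  0.23130198]), 'tcp_rot': array([ 9.87558796e-01,  1.57250192e-01, -2.58475436e-05,  1.20638964e-05]), 'force': array([ 0.22576728, -0.47203028, -0.12965422]), 'wrist_torque': array([-0.01517631,  0.00526366, -0.05803116]), 'width': 0.08561012451291923}
```

```bash
python3 - <<'E'
import cv2
a=cv2.imread("pics/top0.png");b=cv2.imread("pics/scene0.png")
cv2.imwrite("pics/top0b.png",cv2.resize(a[90:290,130:530],(800,400),interpolation=cv2.INTER_CUBIC))
cv2.imwrite("pics/scene0b.png",cv2.resize(b[100:350,200:500],(720,600),interpolation=cv2.INTER_CUBIC))
E
```

```text
(no output)
```

View pics/top0b.png

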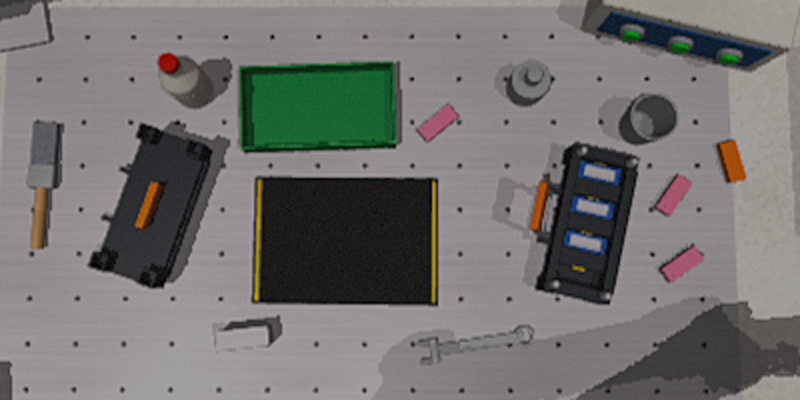

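View pics/scene0b.png

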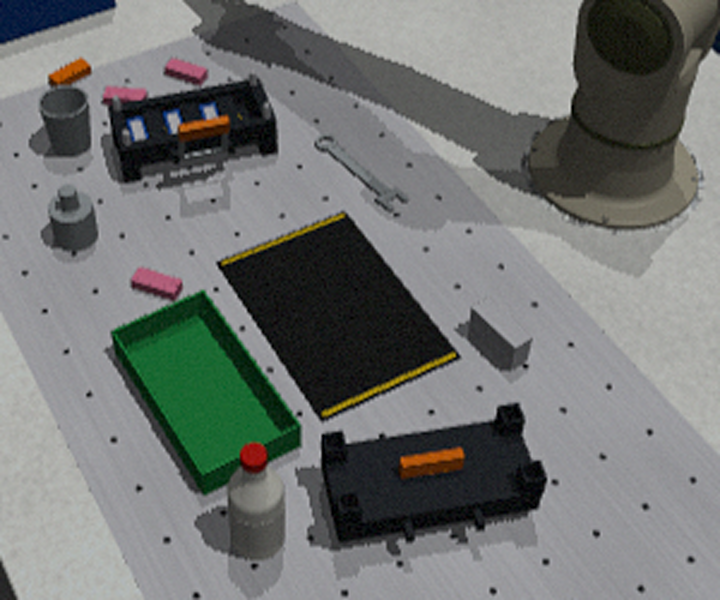

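```bash
cat > h.py <<'E'
from rig import ctrl
import numpy as np,cv2
from scipy.spatial.transform import Rotation as R
C={n:ctrl.get_calibration(n) for n in("scene","top")}
def ray(n,p):
    c=C[n];d=R.from_quat(c["orientation"]).apply([(p[0]-c["cx"])/c["fx"],(p[1]-c["cy"])/c["fy"],1]);return np.array(c["position"]),d
def unz(n,p,z):
    o,d=ray(n,p);return o+d*(z-o[2])/d[2]
def proj(n,X):
    c=C[n];q=R.from_quat(c["orientation"]).inv().apply(np.array(X,float)-c["position"]);q=np.atleast_2d(q)
    return np.c_[q[:,0]/q[:,2]*c["fx"]+c["cx"],q[:,1]/q[:,2]*c["fy"]+c["cy"]]
def tri(ps,pt):
    A=np.zeros((3,3));b=np.zeros(3)
    for n,p in(("scene",ps),("top",pt)):
        o,d=ray(n,p);d=d/np.linalg.norm(d);M=np.eye(3)-np.outer(d,d);A+=M;b+=M@o
    return np.linalg.solve(A,b)
def blobs(im,lo,hi,amin=8):
    m=cv2.inRange(cv2.cvtColor(im,cv2.COLOR_RGB2HSV),np.array(lo),np.array(hi))
    n,l,s,c=cv2.connectedComponentsWithStats(m)
    return [(s[i,4],c[i].round(1),cv2.minAreaRect(np.argwhere(l==i)[:,::-1].astype(np.float32))) for i in range(1,n) if s[i,4]>=amin]
def go(target,yaw_x=None,yaw_y=None):
    """shift in tool axes (after turn) to TCP target; yaw_y = world angle of wanted tool y (mod pi)"""
    s=ctrl.read_state();Rm=R.from_quat(s["tcp_rot"]);y=Rm.as_matrix()[:,1];a=np.arctan2(y[1],y[0]);t=0
    if yaw_y is not None:
        t=-((yaw_y-a+np.pi/2)%np.pi-np.pi/2)   # tool z is down
    Rn=Rm*R.from_rotvec([0,0,t])
    print("tcp",s["tcp_pos"].round(4),"turn",round(t,3),"shift mm",(Rn.inv().apply(np.array(target)-s["tcp_pos"])*1000).round(1),"t",s["clock"],"j",s["joint_pos"].round(2))
E
python3 - <<'E'
from h import *
I={n:cv2.imread(f"pics/{n}0.png")[:,:,::-1].copy() for n in("scene","top")}
for n in I:
    for nm,lo,hi in(("orange",(5,150,90),(18,255,255)),("blue",(100,120,80),(125,255,255)),("green",(55,120,40),(85,255,255)),("yellow",(22,130,90),(34,255,255))):
        for b in blobs(I[n],lo,hi): print(n,nm,b[0],b[1],np.round(cv2.boxPoints(b[2])).astype(int).tolist())
# lugs
t=I["top"]
g=cv2.cvtColor(t,cv2.COLOR_RGB2GRAY)
for p in((417,164),(447,170),(406,232),(433,238)):
    x,y=p;w=g[y-6:y+7,x-6:x+7]; print(p,w.max()); print(w)
E
```

```text
scene orange 77 [228.3 129.3] [[220, 131], [234, 123], [237, 128], [223, 136]]
scene orange 74 [284.4 151.2] [[274, 151], [295, 148], [295, 151], [274, 155]]
scene orange 125 [379.7 290.1] [[366, 290], [392, 286], [393, 290], [367, 295]]
scene blue 43 [187.9   6. ] [[182, 1], [192, -2], [195, 9], [186, 12]]
scene blue 13 [223.6   7.6] [[220, 9], [224, 4], [226, 6], [223, 11]]
scene blue 11 [191.5  13.2] [[188, 13], [193, 11], [194, 14], [189, 16]]
scene blue 36 [114.6  23.9] [[107, 24], [111, 17], [122, 23], [118, 30]]
scene blue 16 [254.9  18.5] [[249, 18], [259, 18], [259, 20], [249, 20]]
scene blue 40 [246.   26.5] [[242, 22], [250, 21], [251, 31], [243, 32]]
scene blue 8 [249.8  22.6] [[249, 25], [249, 20], [251, 20], [251, 25]]
scene blue 65 [237.2  29.1] [[230, 22], [242, 22], [242, 35], [230, 35]]
scene blue 8 [283.1  24.8] [[281, 25], [282, 23], [286, 25], [285, 27]]
scene blue 8 [115.5  32.8] [[113, 31], [116, 30], [117, 34], [114, 35]]
scene blue 24 [174.   40.1] [[168, 40], [177, 34], [180, 39], [171, 45]]
scene blue 152 [179.   44.1] [[161, 42], [192, 28], [198, 42], [167
[... 5383 characters left out ...]
15   7  43  46  41  40  25  56 136 143]
 [ 14  15  16  16  16  43  45  44  39  26  87 140 144]
 [ 28  15   8  14  16  36  34  32  39  17 121 146 142]
 [ 34  32  25  22  30  35  29  20  32  24 139 145 142]
 [ 47  36  35  47  49  58  84  85  42  50 132 142 140]
 [ 44  33  36  61  65  88 132 143  71 105 142 144 139]
 [ 40  37  34  66  77 100 147 153 104 138 148 144 143]
 [ 40  44  35  55  67  75 111 104 112 140 144 143 142]
 [ 29  32  36  34  37  44  40  25 114 140 143 141 141]
 [ 84  46  34  35  25  16  19  25 135 145 142 142 138]
 [134 116 111 110 107 107 105 108 142 146 146 141 141]
 [148 149 150 150 151 150 150 149 145 142 143 143 144]
 [139 141 141 143 143 142 141 141 140 141 140 142 142]]
```

```bash
python3 - <<'E'
from h import *
L=np.array([unz("top",p,.088)[:2] for p in((421.8,164.4),(446.9,170.2),(407.7,231.9),(433.6,237.9))])
c=L.mean(0);print(L.round(4).tolist(),"c",c, "yaw y ax",np.arctan2(*(L[2:].mean(0)-L[:2].mean(0))[::-1]), np.linalg.norm(L[0]-L[2]),np.linalg.norm(L[1]-L[0]))
print("grip",tri((284.4,151.2),(399.1,192.5)))
e=[unz("top",p,.06+.05) for p in((396.5,204.5),(401.5,180.5))];print(np.arctan2(*(e[0]-e[1])[1::-1]),np.linalg.norm(e[0]-e[1]))
print("rib",tri((379.7,290.1),(202.9,192.1)),unz("top",(202.9,192.1),.085))
e=[unz("top",p,.085) for p in((199,203),(207.5,181))];print("ribang",np.arctan2(*(e[0]-e[1])[1::-1]),np.linalg.norm(e[0]-e[1]))
print("mat",unz("top",(302.5,210.5),.004), [unz("top",p,.004)[:2].round(3).tolist() for p in ((259,180),(258,240),(346.5,181),(346.5,241))])
print("bin",unz("top",(288.5,143),.03),[unz("top",p,.045)[:2].round(3).tolist() for p in ((249,123),(326,121),(327,163),(250,166))])
print(go([0,0,0]))
b=cv2.imread("pics/top0.png")[140:250,165:245];cv2.imwrite("pics/base.png",cv2.resize(b,None,fx=5.4,fy=5.4,interpolation=cv2.INTER_CUBIC))
E
```

```text
[[0.6102, -0.3272], [0.5929, -0.4004], [0.4124, -0.2813], [0.3952, -0.3557]] c [ 0.50267988 -0.34114874] yaw y ax 2.9163134909627124 0.20303675862498416 0.07519318311864837
grip [ 0.52414842 -0.25227023  0.11991929]
2.917942808100073 0.0709209416914595
rib [0.52919544 0.31847627 0.08233692] [0.52908223 0.31755896 0.085     ]
ribang 2.7983717218868245 0.06913505624956891
mat [0.47881511 0.02751929 0.004     ] [[0.575, 0.166], [0.387, 0.166], [0.572, -0.111], [0.384, -0.11]]
bin [0.68833447 0.07081275 0.03      ] [[0.748, 0.193], [0.754, -0.046], [0.622, -0.049], [0.613, 0.187]]
tcp [ 0.2252 -0.6892  0.2313] turn 0 shift mm [   0.  -725.   231.3] t 0.9 j [ 1.18  0.6  -0.    1.6   0.    0.94 -0.08]
None
```

View pics/base.png

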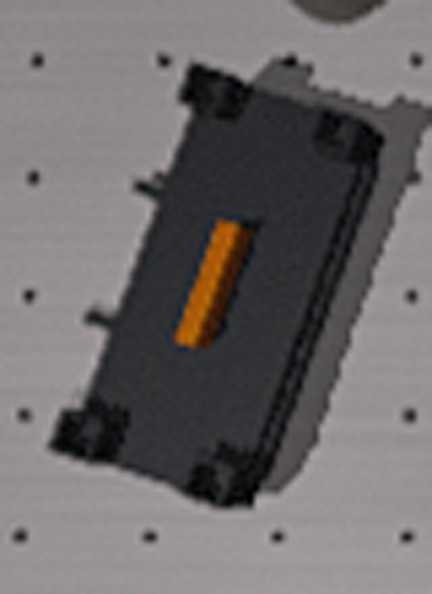

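```bash
python3 - <<'E'
from h import *
B=np.array([unz("top",(165+a/5.4,140+b/5.4),.088)[:2] for a,b in((218,92),(347,133),(89,435),(222,478))])
print("base",B.mean(0),np.arctan2(*(B[2:].mean(0)-B[:2].mean(0))[::-1]),np.linalg.norm(B[0]-B[2]),np.linalg.norm(B[1]-B[0]))
go([.5174,-.2768,.2],yaw_y=1.346)
E
python3 -m creep '[[[0,0,0,0.18],[0,0,0,0.18],[0,0,0,0.18]]]' 0
```

```text
base [0.52779116 0.30857134] 2.8130928238768513 0.19863934577287645 0.07499528211076455
tcp [ 0.2252 -0.6892  0.2313] turn 0.541 shift mm [ 193.  -467.1   31.3] t 0.9 j [ 1.18  0.6  -0.    1.6   0.    0.94 -0.08]
clock: 1.27
tcp_pos: [0.2251, -0.6892, 0.2313]
tcp_rot: [0.993, -0.115, 0.0, 0.0]
force: [-0.6, 0.1, -0.4]
width: 0.0851
```

```bash
python3 -m creep '[[[21.4,-51.9,3.5,0],[21.4,-51.9,3.5,0],[21.4,-51.9,3.5,0],[21.4,-51.9,3.5,0],[21.4,-51.9,3.5,0],[21.4,-51.9,3.5,0],[21.4,-51.9,3.5,0],[21.4,-51.9,3.5,0],[21.4,-51.9,3.5,0],[0,0,0,0],[0,0,0,0]]]'; python3 -c "
from h import *
go([.5174,-.2768,.096],yaw_y=1.346)"
```

```text
clock: 2.65
tcp_pos: [0.5166, -0.2768, 0.1998]
tcp_rot: [0.994, -0.112, -0.0, 0.0]
force: [-0.5, -0.8, 0.2]
width: 0.0855
tcp [ 0.5166 -0.2768  0.1998] turn 0.001 shift mm [  0.8  -0.3 103.8] t 2.65 j [ 0.3   0.47  0.14  1.96 -0.1   0.71 -1.3 ]
```

```bash
python3 -m creep '[[[0,0,35,0],[0,0,35,0],[0,0,34,0],[0,0,0,0]]]' && python3 -m creep '[[[0,0,0,0],[0,0,0,0],[0,0,0,0],[0,0,0,0],[0,0,0,0],[0,0,0,0],[0,0,0,0]]]' 255; python3 - <<'E'
from h import *
a=ctrl.get_image("top")[130:260,360:480];b=ctrl.get_image("scene")[90:220,210:330]
cv2.imwrite("pics/g1.png",cv2.resize(np.hstack([a,b])[:,:,::-1],None,fx=3.3,fy=3.3))
E
```

```text
clock: 3.15
tcp_pos: [0.5145, -0.2777, 0.0941]
tcp_rot: [0.994, -0.113, -0.002, -0.0]
force: [-0.0, -0.8, 0.7]
width: 0.0854
clock: 4.03
tcp_pos: [0.5173, -0.2756, 0.0965]
tcp_rot: [0.994, -0.112, 0.0, -0.0]
force: [-0.1, 4.1, 7.6]
width: 0.0114
```

View pics/g1.png

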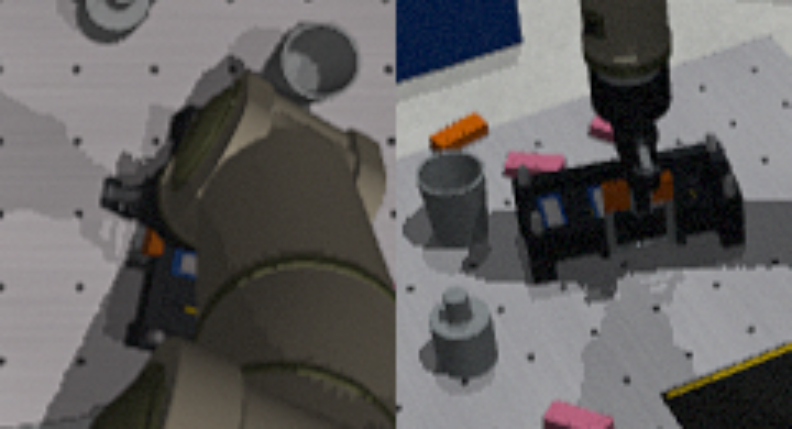

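```bash
python3 -m creep '[[[0,7,-14,0],[0,8,-14,0],[0,11,-13,0],[0,11,-12,0],[0,14,-10,0],[0,14,-9,0],[0,11,-6,0],[0,11,-6,0],[0,0,-15,0],[0,0,-20,0],[0,0,-25,0],[0,0,-25,0]]]' && python3 -m creep '[[[0,0,-15,0],[0,0,0,0],[0,0,0,0],[0,0,0,0]]]';  python3 - <<'E'
from h import *
a=ctrl.get_image("top")[130:260,360:480];b=ctrl.get_image("scene")[70:200,210:330]
cv2.imwrite("pics/g2.png",cv2.resize(np.hstack([a,b])[:,:,::-1],None,fx=3.3,fy=3.3))
go([.405,.0275,.25],yaw_y=0)
E
```

```text
clock: 5.62
tcp_pos: [0.4975, -0.3603, 0.2659]
tcp_rot: [0.994, -0.111, -0.0, -0.0]
force: [0.4, -0.4, -8.2]
width: 0.0112
clock: 6.12
tcp_pos: [0.497, -0.361, 0.2786]
tcp_rot: [0.994, -0.112, -0.001, -0.0]
force: [0.6, -0.4, -8.7]
width: 0.0108
tcp [ 0.4972 -0.3612  0.279 ] turn 1.347 shift mm [-388.7   92.2   29.3] t 6.225 j [ 0.43  0.42  0.15  1.82 -0.07  0.91 -1.18]
```

View pics/g2.png

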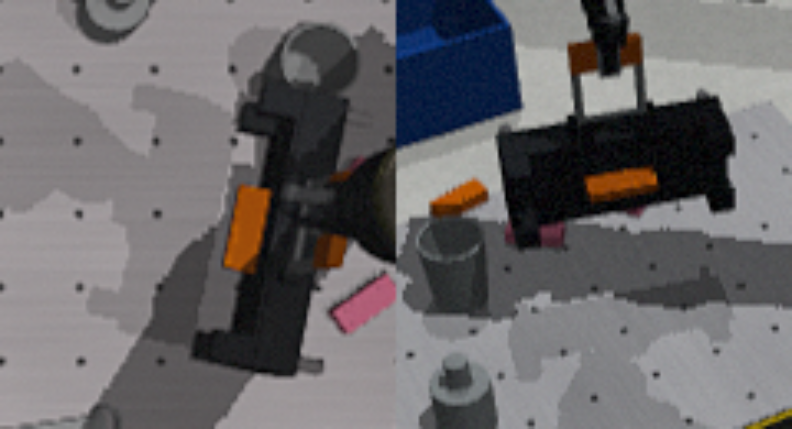

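```bash
python3 -c "
from h import *
go([.425,.045,.27],yaw_y=1.346)"
```

```text
tcp [ 0.4972 -0.3612  0.279 ] turn 0.001 shift mm [-160.9 -379.9    9.3] t 6.225 j [ 0.43  0.42  0.15  1.82 -0.07  0.91 -1.18]
```

```bash
python3 -m creep '[[[-6,-15,0,0],[-12,-28,0,0],[-16,-38,0,0],[-16,-38,0,0],[-16,-38,0,0],[-16,-38,0,0],[-16,-38,0,0],[-16,-38,0,0],[-16,-38,0,0],[-14,-33,0,0],[-11,-25,0,0],[-6,-13,0,0]]]' && python3 -m creep '[[[0,0,0,-0.12],[0,0,0,-0.18],[0,0,0,-0.18],[0,0,0,-0.18],[0,0,0,-0.18],[0,0,0,-0.18],[0,0,0,-0.18],[0,0,0,-0.18],[0,0,0,-0.18],[0,0,0,-0.18],[0,0,0,-0.06],[0,0,0,0]]]'; python3 - <<'E'
from h import *
go([.425,.045,.2],yaw_y=0)
E
```

```text
clock: 7.72
tcp_pos: [0.4241, 0.0467, 0.2799]
tcp_rot: [0.994, -0.111, 0.0, -0.0]
force: [0.6, -1.3, -8.7]
width: 0.0112
clock: 9.22
tcp_pos: [0.4247, 0.0444, 0.2798]
tcp_rot: [0.706, 0.708, -0.0, 0.0]
force: [-0.1, -0.8, -8.2]
width: 0.0112
tcp [0.4247 0.0444 0.2798] turn 0.004 shift mm [ 0.6  0.2 79.8] t 9.225 j [ 0.03  0.19 -0.31  2.17  0.08  0.79 -0.33]
```

```bash
python3 -m creep '[[[0,0,20,0],[0,0,25,0],[0,0,25,0],[0,0,15,0],[0,0,8,0],[0,0,4,0],[0,0,0,0],[0,0,0,0]]]' ; python3 -m creep '[[[0,0,3,0],[0,0,0,0]]]'; python3 - <<'E'
from h import *
b=ctrl.get_image("scene")[130:280,270:420]; a=ctrl.get_image("top")[140:290,250:400]
cv2.imwrite("pics/g3.png",cv2.resize(np.hstack([a,b])[:,:,::-1],None,fx=2.66,fy=2.66))
E
```

```text
clock: 10.22
tcp_pos: [0.4253, 0.045, 0.1832]
tcp_rot: [0.705, 0.709, 0.0, 0.0]
force: [-0.2, -0.4, -8.1]
width: 0.0114
clock: 10.48
tcp_pos: [0.4249, 0.0448, 0.1797]
tcp_rot: [0.705, 0.709, -0.0, -0.0]
force: [0.0, 0.4, -8.6]
width: 0.0114
```

View pics/g3.png

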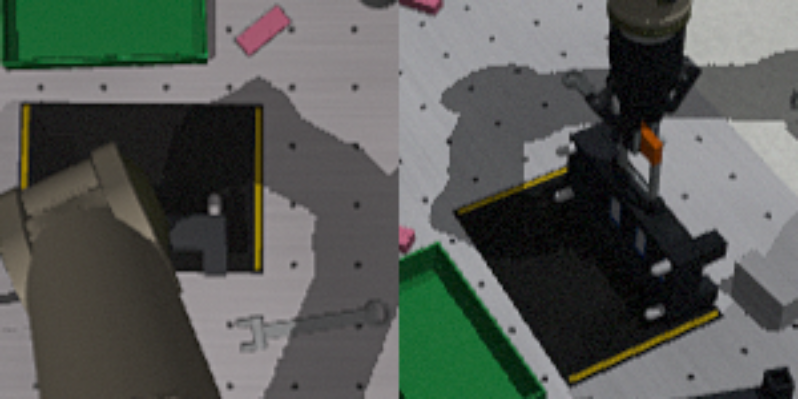

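```bash
for i in 1 2; do python3 -m creep '[[[0,0,2,0],[0,0,0,0]]]' | grep -E "pos|force"; done
```

```text
tcp_pos: [0.427, 0.0448, 0.1793]
force: [0.2, -3.9, 14.7]
tcp_pos: [0.4296, 0.0449, 0.1791]
force: [0.2, -6.8, 38.0]
```

```bash
python3 -m creep '[[[0,5,-3,0],[0,8,0,0],[0,8,2,0],[0,11,3,0],[0,11,3,0],[0,11,1,0],[0,10,1,0],[0,0,0,0]]]'; python3 - <<'E'
from h import *
b=ctrl.get_image("scene")[130:280,270:420]; a=ctrl.get_image("top")[140:290,250:400]
cv2.imwrite("pics/g4.png",cv2.resize(np.hstack([a,b])[:,:,::-1],None,fx=2.66,fy=2.66))
E
```

```text
clock: 12.08
tcp_pos: [0.4922, 0.0452, 0.1697]
tcp_rot: [0.706, 0.709, 0.002, 0.002]
force: [1.7, -2.9, 14.5]
width: 0.0113
```

View pics/g4.png

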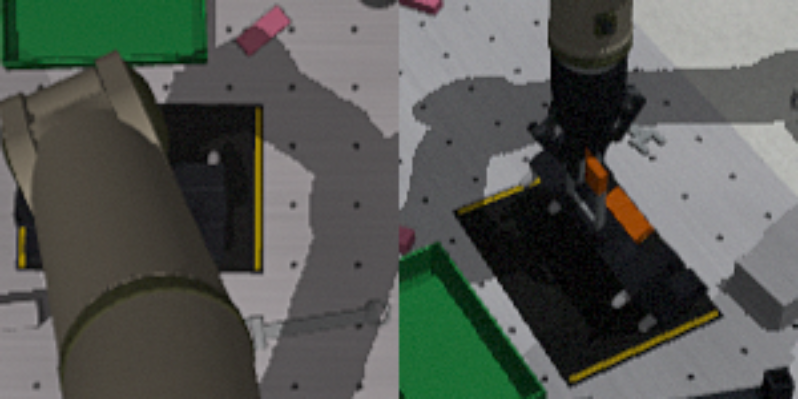

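```bash
python3 -m creep '[[[0,15,4,0],[0,14,5,0],[0,13,8,0],[0,13,8,0],[0,10,11,0],[0,10,11,0],[0,7,11,0],[0,5,10,0],[0,0,0,0],[0,0,0,0]]]'; python3 - <<'E'
from h import *
b=ctrl.get_image("scene")[130:280,270:420]; a=ctrl.get_image("top")[140:290,250:400]
cv2.imwrite("pics/g5.png",cv2.resize(np.hstack([a,b])[:,:,::-1],None,fx=2.66,fy=2.66))
E
```

```text
clock: 13.42
tcp_pos: [0.5771, 0.0461, 0.1006]
tcp_rot: [0.705, 0.709, 0.001, 0.0]
force: [3.8, -0.5, -1.3]
width: 0.011
```

View pics/g5.png

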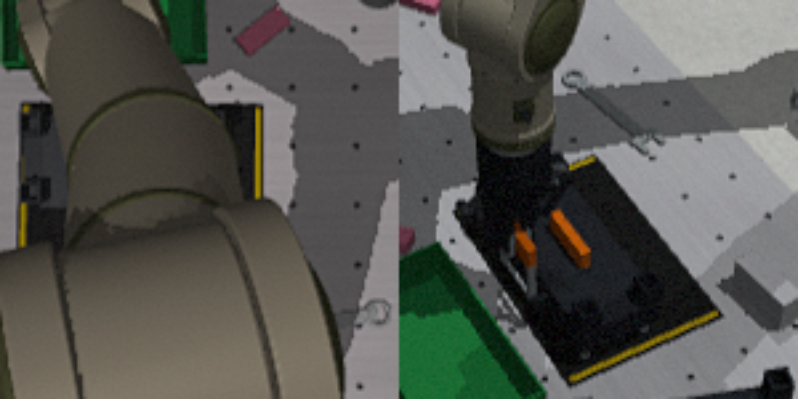

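```bash
python3 -m creep '[[[0,0,3,0],[0,0,0,0]]]'; python3 -m creep '[[[0,0,0,0],[0,0,0,0],[0,0,0,0],[0,0,-15,0],[0,0,-35,0],[0,0,-35,0],[0,0,0,0]]]' 120;python3 -m creep '[[[0,-60,0,0],[0,-60,0,0],[0,-40,0,0],[0,0,0,0]]]'; python3 - <<'E'
from h import *
I={n:ctrl.get_image(n) for n in("scene","top")}
for n in I:
    for b in blobs(I[n],(5,150,90),(18,255,255)): print(n,b[0],b[1],np.round(cv2.boxPoints(b[2])).astype(int).tolist())
b=I["scene"][130:280,270:420]; a=I["top"][140:290,250:400]
cv2.imwrite("pics/g6.png",cv2.resize(np.hstack([a,b])[:,:,::-1],None,fx=2.66,fy=2.66))
E
```

```text
clock: 13.78
tcp_pos: [0.5767, 0.0459, 0.0985]
tcp_rot: [0.705, 0.709, 0.001, 0.001]
force: [3.1, 0.4, 4.9]
width: 0.0114
clock: 14.65
tcp_pos: [0.5774, 0.0459, 0.1862]
tcp_rot: [0.705, 0.709, 0.002, 0.002]
force: [0.8, -0.3, -0.2]
width: 0.0452
clock: 15.15
tcp_pos: [0.4126, 0.0442, 0.1828]
tcp_rot: [0.705, 0.709, -0.001, -0.0]
force: [0.6, -0.5, 0.5]
width: 0.0454
scene 82 [228.5 129.4] [[220, 131], [234, 123], [237, 128], [223, 136]]
scene 91 [314.5 217.2] [[306, 209], [311, 206], [323, 227], [319, 229]]
scene 78 [334.2 217.6] [[326, 211], [329, 208], [342, 225], [339, 227]]
scene 126 [379.7 290.1] [[366, 290], [392, 286], [393, 290], [367, 295]]
top 163 [495.8 170.1] [[489, 161], [497, 159], [502, 179], [495, 181]]
top 111 [295.  174.2] [[283, 172], [306, 172], [306, 176], [283, 176]]
top 105 [202.9 192. ] [[197, 203], [205, 180], [209, 181], [201, 204]]
top 98 [295.6 197.9] [[284, 196], [306, 196], [306, 200], [284, 200]]
```

View pics/g6.png

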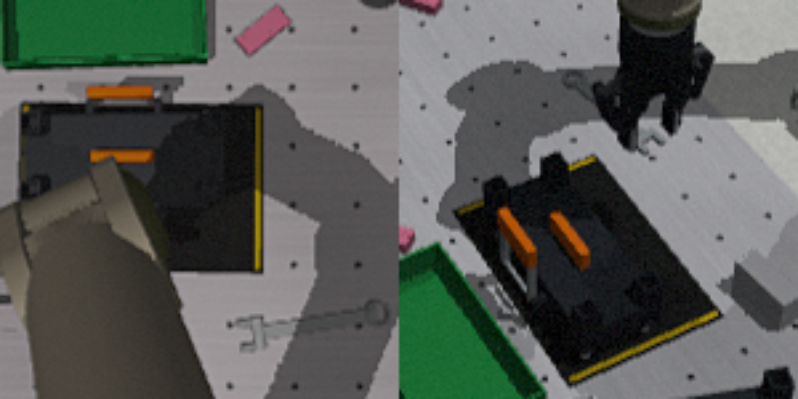

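```bash
python3 - <<'E'
from h import *
r=unz("top",(295.2,197.9),.089); print(r,tri((334.2,217.6),(295.3,197.9)),"h",tri((314.5,217.2),(295,174.2)))
go([r[0],r[1],.067],yaw_y=0)
E
```

```text
[0.51141434 0.04519038 0.089     ] [0.51060129 0.04588389 0.08510787] h [0.5753466  0.04474007 0.1223747 ]
tcp [0.4165 0.045  0.1831] turn 0.005 shift mm [  0.2  94.8 116.2] t 15.25 j [-0.03  0.33 -0.28  2.31  0.18  0.52 -0.44]
```

```bash
python3 -m creep '[[[0,47,0,0],[0,47,0,0],[0,0,0,0],[0,0,40,0],[0,0,40,0],[0,0,25,0],[0,0,9,0],[0,0,0,0]]]'; python3 -m creep '[[[0,0,0,0],[0,0,0,0],[0,0,0,0],[0,0,0,0]]]' 255
```

```text
clock: 16.25
tcp_pos: [0.5099, 0.0454, 0.0685]
tcp_rot: [0.705, 0.709, -0.0, -0.0]
force: [-0.4, 0.1, 0.1]
width: 0.0452
clock: 16.75
tcp_pos: [0.5104, 0.0453, 0.0699]
tcp_rot: [0.705, 0.709, 0.001, 0.001]
force: [-0.2, -0.1, 5.9]
width: 0.0105
```

```bash
python3 -m creep '[[[0,0,-12,0],[0,0,-13,0],[0,0,0,0]]]'; python3 -m creep '[[[0,0,26,0]]]';python3 -m creep '[[[0,0,0,0]]]'
```

```text
clock: 17.12
tcp_pos: [0.5105, 0.0452, 0.095]
tcp_rot: [0.705, 0.709, 0.001, 0.001]
force: [1.2, -0.0, -7.7]
width: 0.0109
clock: 17.25
tcp_pos: [0.5115, 0.0453, 0.0691]
tcp_rot: [0.706, 0.709, 0.002, 0.001]
force: [2.9, -5.9, 77.1]
width: 0.0107
clock: 17.38
tcp_pos: [0.5106, 0.0455, 0.0674]
tcp_rot: [0.705, 0.709, 0.0, 0.0]
force: [-0.4, 0.4, -6.8]
width: 0.0106
```

```bash
python3 -m creep '[[[0,0,-23,0],[0,0,0,0],[0,0,23,0],[0,0,0,0],[0,0,-23,0],[0,0,0,0],[0,0,23,0],[0,0,0,0],[0,0,-23,0],[0,0,0,0],[0,0,23,0],[0,0,0,0]]]'; python3 -m creep '[[[0,0,-15,0],[0,0,0,0],[0,0,0,0],[0,0,0,0]]]'
```

```text
clock: 18.88
tcp_pos: [0.5093, 0.0454, 0.0665]
tcp_rot: [0.705, 0.709, -0.001, -0.001]
force: [-0.2, 1.2, -7.4]
width: 0.0109
clock: 19.38
tcp_pos: [0.5099, 0.0452, 0.0829]
tcp_rot: [0.705, 0.709, 0.0, 0.0]
force: [-0.1, 0.3, -8.4]
width: 0.0107
```

```bash
python3 -m creep '[[[0,0,13,0],[0,0,0,0],[0,0,0,0],[0,0,0,0]]]'; python3 -m creep '[[[0,0,2,0],[0,0,0,0],[0,0,0,0],[0,0,0,0]]]'|grep -E "pos|force"; python3 -m creep '[[[0,0,2,0],[0,0,0,0],[0,0,0,0],[0,0,0,0]]]'|grep -E "pos|force"
```

```text
clock: 19.88
tcp_pos: [0.51, 0.0454, 0.0698]
tcp_rot: [0.705, 0.709, 0.0, -0.0]
force: [0.5, 0.4, -8.3]
width: 0.0106
tcp_pos: [0.51, 0.0453, 0.0678]
force: [-0.2, -0.1, -7.7]
tcp_pos: [0.51, 0.0453, 0.0658]
force: [1.0, -0.0, -8.1]
```

```bash
for i in 1 2; do python3 -m creep '[[[0,0,1,0],[0,0,0,0],[0,0,0,0]]]'|grep -E "pos|force"; done
```

```text
tcp_pos: [0.5101, 0.0453, 0.0656]
force: [-2.5, -0.6, 7.3]
tcp_pos: [0.5101, 0.0453, 0.0655]
force: [-4.9, 0.6, 20.9]
```

```bash
python3 -m creep '[[[0,0,-25,0],[0,0,0,0]]]'; python3 -m creep '[[[0,0,25,0]]]' | grep force; python3 -m creep '[[[0,0,0,0],[0,0,-25,0],[0,0,0,0],[0,0,25,0]]]' | grep force;  python3 -m creep '[[[0,0,0,0],[0,0,-25,0],[0,0,0,0],[0,0,0,0],[0,0,0,0]]]'; python3 -c "
from h import *
import time
print(ctrl.read_state()['force'])"
```

```text
clock: 21.88
tcp_pos: [0.5108, 0.0454, 0.0898]
tcp_rot: [0.705, 0.709, 0.001, 0.001]
force: [-0.4, 0.4, -8.8]
width: 0.0105
force: [-0.9, 0.3, 77.9]
force: [-4.7, -7.6, 157.4]
clock: 23.12
tcp_pos: [0.5094, 0.0452, 0.0876]
tcp_rot: [0.705, 0.709, -0.001, -0.001]
force: [0.2, -0.1, -7.2]
width: 0.0108
[ 0.18025141 -0.06910869 -7.24667352]
```

```bash
python3 -m creep '[[[0,0,7,0],[0,0,0,0],[0,0,16,0]]]' | grep force;python3 -m creep '[[[0,0,-16,0],[0,0,0,0],[0,0,16,0]]]' | grep force;python3 -m creep '[[[0,0,-16,0],[0,0,0,0],[0,0,16,0]]]' | grep force;python3 -m creep '[[[0,0,-16,0],[0,0,0,0],[0,0,0,0],[0,0,0,0]]]' | grep -E "pos|force"
```

```text
force: [-0.1, 0.3, -8.2]
force: [-0.3, 0.6, -7.1]
force: [-0.3, -0.1, -6.2]
tcp_pos: [0.5098, 0.0453, 0.0814]
force: [-0.6, 0.7, -7.3]
```

```bash
python3 -m creep '[[[0,0,17.5,0]]]' | grep force;python3 -m creep '[[[0,0,0,0]]]' | grep force;python3 -m creep '[[[0,0,-16,0],[0,0,0,0],[0,0,16.5,0]]]' | grep force;python3 -m creep '[[[0,0,0,0]]]' | grep -E "pos|force"; python3 -m creep '[[[0,0,-16,0],[0,0,0,0],[0,0,0,0],[0,0,0,0]]]' | grep -E "pos|force"
```

```text
force: [0.8, -1.7, 7.7]
force: [0.1, 0.2, -3.7]
force: [-2.1, -6.4, 49.4]
tcp_pos: [0.5108, 0.0455, 0.0643]
force: [-0.5, -0.8, 9.8]
tcp_pos: [0.5096, 0.0453, 0.0791]
force: [0.6, 1.1, -6.1]
```

```bash
python3 -m creep '[[[0,0,16,0]]]' | grep force;for i in 1 2 3; do python3 -m creep '[[[0,0,0,0],[0,0,-16,0],[0,0,0,0],[0,0,16,0]]]' | grep force; done; python3 -m creep '[[[0,0,0,0],[0,0,-16,0],[0,0,-15,0],[0,0,0,0],[0,0,0,0],[0,0,0,0]]]' | grep -E "pos|force"; python3 - <<'E'
from h import *
f=[]
for i in range(12): im=ctrl.get_image("scene"); f.append(ctrl.read_state()["force"][2])
print(np.mean(f),np.std(f)); print(ctrl.read_state()["clock"])
b=im[170:290,280:400]; a=ctrl.get_image("top")[140:260,240:360]
cv2.imwrite("pics/g7.png",cv2.resize(np.hstack([a,b])[:,:,::-1],None,fx=3.3,fy=3.3,interpolation=cv2.INTER_CUBIC))
E
```

```text
force: [-9.1, -8.0, 131.4]
force: [-6.8, -8.1, 122.9]
force: [-16.8, -1.8, 224.4]
force: [-21.0, -0.9, 265.0]
tcp_pos: [0.5096, 0.0453, 0.0942]
force: [-0.8, 0.8, -5.9]
-6.1432663207639076 0.40363120476698516
28.975
```

View pics/g7.png

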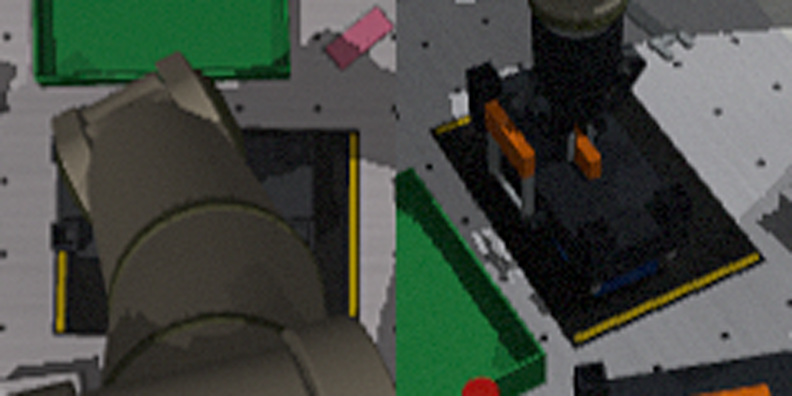

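```bash
python3 -m creep '[[[0,0,-20,0],[0,0,-20,0],[0,0,-30,0],[0,0,-30,0],[0,0,0,0],[0,0,0,0]]]' | grep -E "pos|force"; python3 - <<'E'
from h import *
f=[]
for i in range(6): im=ctrl.get_image("scene"); f.append(ctrl.read_state()["force"][2])
print(np.mean(f))
b=im[140:300,260:420]; a=ctrl.get_image("top")[140:300,220:380]
cv2.imwrite("pics/g8.png",cv2.resize(np.hstack([a,b])[:,:,::-1],None,fx=2.5,fy=2.5,interpolation=cv2.INTER_CUBIC))
E
```

```text
tcp_pos: [0.5094, 0.0451, 0.1939]
force: [-0.3, 0.2, -6.2]
-6.19793886315112
```

View pics/g8.png

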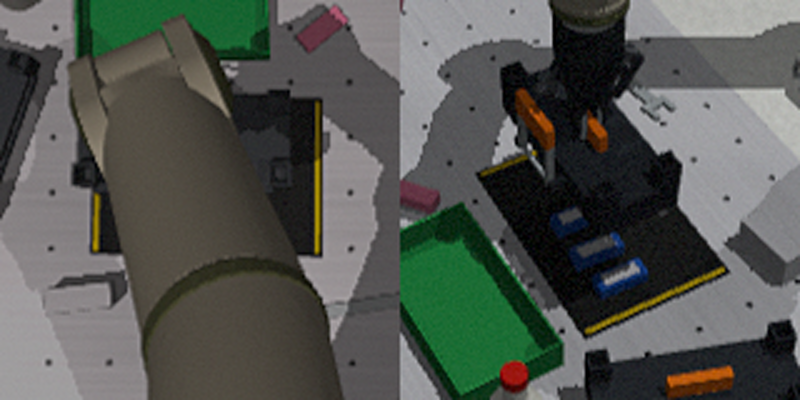

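```bash
cat > fit.py <<'E'
from h import *
from scipy.optimize import minimize
BX=[(-50,50,-113,113,26,60),(-58,-50,-100,100,39,47),(-6,6,-35,35,60,85)]+[(sx*38-12,sx*38+12,sy*101-12,sy*101+12,60,88) for sx in(-1,1) for sy in(-1,1)]
def mask(n,x,y,a,S=4,sgn=1):
    m=np.zeros((400*S,640*S),np.uint8);c,s=np.cos(a),np.sin(a)  # a = tray y angle; tray x (toward stubs) at angle a+sgn*90
    for b in BX:
        P=[]
        for u in b[:2]:
            for v in b[2:4]:
                for w in b[4:]:
                    u2=sgn*u/1e3;v2=v/1e3
                    P.append((x+c*v2-s*u2,y+s*v2+c*u2,w/1e3))
        q=cv2.convexHull(((proj(n,np.array(P))+.5)*S).astype(np.int32));cv2.fillConvexPoly(m,q,255)
    return cv2.resize(m,(640,400),interpolation=cv2.INTER_AREA)/255.
if __name__=="__main__":
    D={}
    for n,roi in(("scene",(255,340,325,440)),("top",(140,245,165,245))):
        im=cv2.cvtColor(cv2.imread(f"pics/{n}0.png"),cv2.COLOR_BGR2GRAY).astype(float)
        hs=cv2.cvtColor(cv2.imread(f"pics/{n}0.png"),cv2.COLOR_BGR2HSV)
        w=((im<64)|((hs[...,0]<20)&(hs[...,1]>150)))*1.; D[n]=(w.astype(np.float32),roi)
    def cost(p,ns=("scene","top")):
        t=0
        for n in ns:
            w,(a,b,c,d)=D[n];m=mask(n,p[0],p[1],p[2],sgn=-1);t+=np.abs(m-w)[a:b,c:d].sum()
        return t
    for ns in(("scene",),("top",),("scene","top")):
        best=min((minimize(cost,p0,args=(ns,),method="Nelder-Mead",options=dict(initial_simplex=np.array(p0)+np.array([[0,0,0],[.01,0,0],[0,.01,0],[0,0,.05]]))) for p0 in([.529,.317,2.80],[.526,.31,2.83],[.532,.314,2.78])),key=lambda r:r.fun)
        print(ns,best.x,best.fun)
    p=best.x;o=[]
    for n in("top","scene"):
        im=cv2.imread(f"pics/{n}0.png");(a,b,c,d)=D[n][1];S=5 if n=="top" else 4
        big=cv2.resize(im[a:b,c:d],None,fx=S,fy=S,interpolation=cv2.INTER_CUBIC)
        for bx in BX[2:]:
            cs,sn=np.cos(p[2]),np.sin(p[2]);P=[]
            for u,v in((0,2),(1,2),(1,3),(0,3)):
                u2=-bx[u]/1e3;v2=bx[v]/1e3;P.append((p[0]+cs*v2-sn*u2,p[1]+sn*v2+cs*u2,bx[5]/1e3))
            q=((proj(n,np.array(P))-[c,a]+.5)*S).astype(np.int32);cv2.polylines(big,[q],True,(0,255,255),1)
        o.append(big)
    h=max(x.shape[0] for x in o);o=[cv2.copyMakeBorder(x,0,h-x.shape[0],0,0,cv2.BORDER_CONSTANT) for x in o];f=np.hstack(o);print(f.shape);cv2.imwrite("pics/fit.png",cv2.resize(f,None,fx=min(1,800/f.shape[1]),fy=min(1,800/f.shape[1])))
E
python3 fit.py
```

```text
('scene',) [0.5328046  0.32209065 2.81856623] 833.0117647058823
('top',) [0.53060917 0.31769652 2.81716034] 176.4
('scene', 'top') [0.531593   0.32032068 2.82037655] 1114.7529411764706
(525, 860, 3)
```

View pics/fit.png

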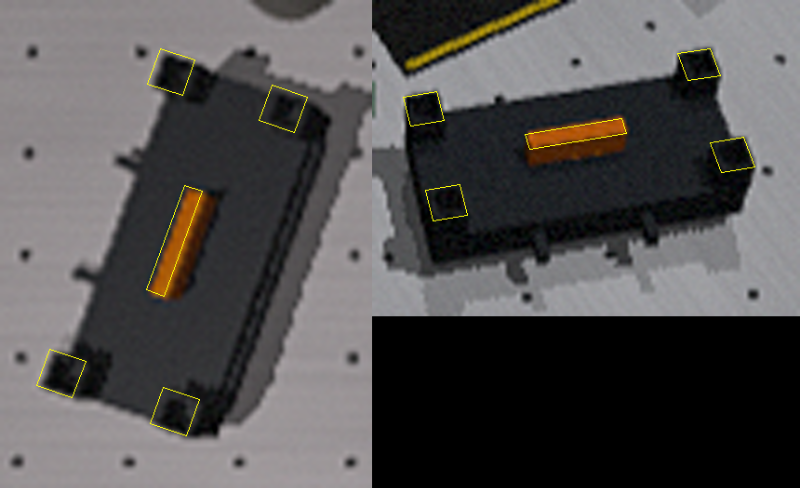

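```bash
python3 - <<'E'
from h import *
from scipy.optimize import minimize
for n,(r0,r1,c0,c1) in(("top",(175,210,193,215)),("scene",(280,300,362,398))):
    im=cv2.imread(f"pics/{n}0.png"); print(n); print(im[r0:r1:2,c0:c1:(1 if n=="top" else 2),2])
D={}
for n,roi in(("top",(172,212,190,218)),("scene",(278,302,360,400))):
    r=cv2.imread(f"pics/{n}0.png")[...,2].astype(float);a,b,c,d=roi;w=r[a:b,c:d]
    D[n]=(w,roi)
def quad(n,x,y,a,hx=6,hy=35,z=.085,S=8):
    c,s=np.cos(a),np.sin(a);P=np.array([(x+c*v-s*u,y+s*v+c*u,z) for u,v in((-hx/1e3,-hy/1e3),(hx/1e3,-hy/1e3),(hx/1e3,hy/1e3),(-hx/1e3,hy/1e3))])
    m=np.zeros((400*S,640*S),np.uint8);cv2.fillConvexPoly(m,((proj(n,P)+.5)*S).astype(np.int32),255);return cv2.resize(m,(640,400),interpolation=cv2.INTER_AREA)/255.
def cost(p,ns):
    t=0
    for n in ns:
        w,(a,b,c,d)=D[n];hi=np.percentile(w,94);t+=np.abs(quad(n,*p[:3])[a:b,c:d]-np.clip((w-.6*hi)/(.3*hi),0,1)).sum()
    return t
for ns in(("top",),("scene",),("top","scene")):
    b=min((minimize(cost,p0,args=(ns,),method="Nelder-Mead",options=dict(initial_simplex=np.array(p0)+np.array([[0,0,0],[.006,0,0],[0,.006,0],[0,0,.05]]))) for p0 in([.529,.317,2.80],[.526,.312,2.83],[.532,.314,2.82])),key=lambda r:r.fun);print(ns,b.x,b.fun)
E
```

```text
top
[[ 30  37  36  43  40  41  44  43  42  42  42  46  44  48  42  42  46  44
   47  45  43  44]
 [114  58  40  44  43  42  43  41  45  41  45  42  41  44  44  44  45  45
   45  45  43  43]
 [ 91  39  38  42  44  43  38  39  44  41  41  40  37  37  41  42  46  47
   48  43  48  43]
 [ 58  38  41  41  47  43  48  42  48  43  38  35 135 142 133 109  51   1
   18  18  28  37]
 [ 36  42  44  44  43  43  45  45  45  41  30 139 169 170 174 125  73  64
   39  32  45  44]
 [ 41  45  47  44  42  46  47  43  45  33  88 163 167 170 158  89  61  50
   19  45  47  45]
 [ 46  41  41  46  49  43  47  44  40  41 160 172 169 167  91  57  48  27
   32  46  46  46]
 [ 46  45  44  47  46  46  48  41  31 145 169 169 178  99  58  61  33  30
   43  47  46  42]
 [ 45  44  44  45  44  46  42  35  95 160 168 173 126  70  64  34  30  47
   47  47  50  44]
 [ 44  48  47  45  45  44  37  84 164 168 170 159  92  57  52  24  45  47
   49  45  50  42]
 [ 46  44  48  47  47  39  44 162 170 169 176  99  57  52  27  36  46  48
   47  48  46  46]
 [ 43  46  50  45  44  29 147 169 169 174 110  61  61  34  30  46  49  46
[... 833 characters left out ...]
29  35  36  32  34  30  23  22  56  96  63  24  22]
 [ 30  23  33  22  24  23  23  52  95 117 132 159 181 179 176 181  20  22]
 [ 30  29  37 120 133 159 180 179 175 179 180 179 181 165 158 160  13  20]
 [ 31  37  54 183 178 178 175 161 150 155 111  65  69  77  77  82  31  32]
 [ 32  24  38 159  96  60  74  74  72  80  75  79  79  79  80  70  29  27]
 [ 29  13  42  83  78  76  76  79  80  77  72  66  72  41  19  21  30  28]
 [ 42  24  26  71  66  66  36  16  12  24   8  21  22  28  26  30  27  33]]
('top',) [0.52947578 0.31813557 2.8242083 ] 37.18578431372549
('scene',) [0.53041165 0.32035227 2.81687364] 57.166386554621845
('top', 'scene') [0.52941955 0.31914875 2.82541162] 113.47717086834733
```

```bash
python3 -m creep '[[[0,0,-30,0],[0,0,-35,0],[0,0,0,-0.18],[0,0,0,-0.18],[0,0,0,-0.18],[0,0,0,-0.18],[0,0,0,-0.18],[0,0,0,-0.18],[0,0,0,-0.17],[0,0,0,0],[0,0,0,0]]]'; python3 - <<'E'
from h import *
go([.529,.3187,.26],yaw_y=1.251)
r=ctrl.cut_out("cleaner","top")[:2];print([(d["conf"],d["rect"]) for d in r]); 
E
```

```text
clock: 31.5
tcp_pos: [0.5099, 0.0451, 0.2596]
tcp_rot: [0.159, 0.987, -0.0, -0.0]
force: [0.4, 0.0, -5.9]
width: 0.0107
tcp [0.5099 0.0451 0.2596] turn 0.0 shift mm [ 67.8 265.7  -0.4] t 31.5 j [ 0.29  0.37 -0.64  2.02  0.29  0.84  0.73]
[(0.61, [210.5, 115.9, 237.0, 149.0])]
```

```bash
python3 -m creep '[[[4,16.7,0,0],[8.5,33,0,0],[8.5,33,0,0],[8.5,33,0,0],[8.5,33,0,0],[8.5,33,0,0],[8.5,33,0,0],[8.5,33,0,0],[4.3,18,0,0],[0,0,0,0],[0,0,0,0],[0,0,0,0]]]'; python3 - <<'E'
from h import *
go([.529,.3187,.175],yaw_y=1.251)
im=ctrl.get_image("scene")
b=im[190:340,300:470]
cv2.imwrite("pics/g9.png",cv2.resize(b[:,:,::-1],None,fx=3.5,fy=3.5,interpolation=cv2.INTER_CUBIC))
E
```

```text
clock: 33.05
tcp_pos: [0.5283, 0.3176, 0.2597]
tcp_rot: [0.158, 0.987, -0.0, 0.0]
force: [0.9, 0.2, -6.1]
width: 0.0106
tcp [0.5283 0.3176 0.2597] turn 0.002 shift mm [-0.3  1.3 84.7] t 33.05 j [-0.21  0.5  -0.63  1.8   0.36  0.95  0.27]
```

```bash
python3 -m creep '[[[0,1,30,0],[0,0,30,0],[0,0,25,0],[0,0,15,0],[0,0,0,0],[0,0,0,0]]]'; python3 - <<'E'
from h import *
im=ctrl.get_image("scene")
b=im[210:340,320:460]
cv2.imwrite("pics/g9.png",cv2.resize(b[:,:,::-1],None,fx=4.5,fy=4.5,interpolation=cv2.INTER_CUBIC))
go([.529,.3187,.1265],yaw_y=1.251)
E
```

```text
clock: 33.85
tcp_pos: [0.5288, 0.3203, 0.1607]
tcp_rot: [0.157, 0.988, 0.001, 0.0]
force: [0.8, 0.0, -5.8]
width: 0.0106
tcp [0.5289 0.3203 0.1609] turn 0.004 shift mm [-0.6 -1.5 34.4] t 33.9 j [-0.26  0.61 -0.56  1.89  0.46  0.77  0.17]
```

View pics/g9.png

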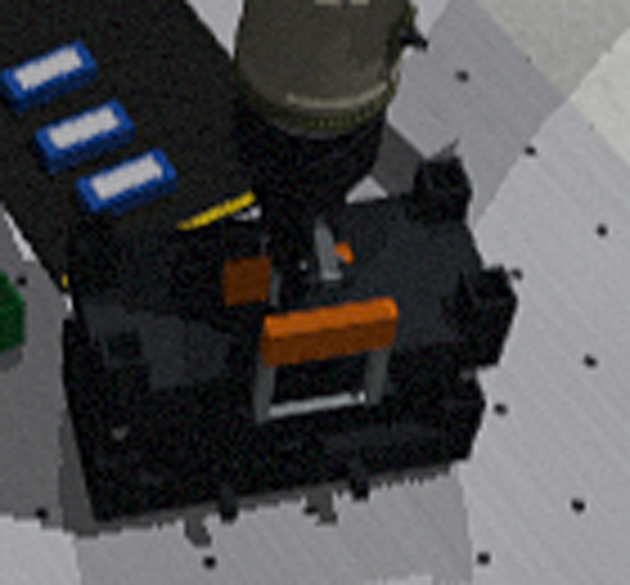

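```bash
python3 -m creep '[[[0,-1,5,0],[0,0,5,0],[0,0,0,0]]]'|grep -E "pos|force"; for i in 1 2 3 ; do python3 -m creep '[[[0,0,3,0],[0,0,0,0]]]'|grep -E "pos|force"; done
```

```text
tcp_pos: [0.5278, 0.3187, 0.1493]
force: [0.5, -0.2, -6.2]
tcp_pos: [0.5279, 0.3189, 0.1465]
force: [-0.4, -0.5, -6.5]
tcp_pos: [0.5279, 0.3189, 0.1435]
force: [0.5, -0.2, -5.0]
tcp_pos: [0.528, 0.3189, 0.1405]
force: [-0.5, 0.4, -5.6]
```

```bash
for i in 1 2 3 4; do python3 -m creep '[[[0,0,3,0],[0,0,0,0]]]'|grep -E "pos|force"; done
```

```text
tcp_pos: [0.528, 0.3189, 0.1375]
force: [0.9, -0.6, -6.8]
tcp_pos: [0.528, 0.3188, 0.1345]
force: [-0.0, 0.2, -6.2]
tcp_pos: [0.528, 0.3189, 0.1315]
force: [1.8, -0.2, -6.2]
tcp_pos: [0.528, 0.3189, 0.1285]
force: [0.8, 0.4, -6.4]
```

```bash
for i in 1 2 3; do python3 -m creep '[[[0,0,1,0],[0,0,0,0]]]'|grep -E "pos|force"; done
```

```text
tcp_pos: [0.528, 0.3189, 0.1277]
force: [1.6, -0.2, -7.3]
tcp_pos: [0.5281, 0.319, 0.1268]
force: [1.7, -0.6, -6.4]
tcp_pos: [0.5282, 0.3189, 0.1264]
force: [-0.2, -3.4, 5.1]
```

```bash
python3 -m creep '[[[0,0,0,0],[0,0,0,0],[0,0,0,0],[0,0,-10,0],[0,0,-30,0],[0,0,-50,0],[0,0,-50,0],[0,0,0,0]]]' 120; python3 -m creep '[[[0,-60,0,0],[0,-60,0,0],[0,-60,0,0],[0,-60,0,0],[0,-60,0,0],[0,-60,0,0],[0,-60,0,0],[0,0,0,0],[0,0,0,0]]]' 0; python3 - <<'E'
from h import *
I={n:ctrl.get_image(n) for n in("scene","top")}
for n in I: cv2.imwrite(f"pics/{n}1.png",I[n][:,:,::-1])
for n in I:
    for b in blobs(I[n],(100,120,80),(125,255,255),25):
        if (n=="top" and b[1][0]<400) or (n=="scene" and b[1][1]>150): print(n,b[0],b[1],np.round(cv2.boxPoints(b[2])).astype(int).tolist())
    for b in blobs(I[n],(5,150,90),(18,255,255)): print(n,"or",b[0],b[1])
a=I["top"][110:260,150:350];b=I["scene"][170:340,240:450]
a=cv2.resize(a,(420,315));b=cv2.resize(b,(380,308));b=cv2.copyMakeBorder(b,0,7,0,0,cv2.BORDER_CONSTANT)
cv2.imwrite("pics/g10.png",np.hstack([a,b])[:,:,::-1])
E
```

```text
clock: 37.78
tcp_pos: [0.5292, 0.3206, 0.2705]
tcp_rot: [0.157, 0.988, 0.003, 0.003]
force: [-0.4, 0.5, -0.9]
width: 0.0453
clock: 38.9
tcp_pos: [0.3977, -0.08, 0.2657]
tcp_rot: [0.158, 0.988, 0.0, 0.0]
force: [0.0, 0.7, 0.6]
width: 0.0856
scene 55 [330.1 226.2] [[319, 226], [338, 219], [341, 225], [322, 232]]
scene 56 [338.3 239.6] [[328, 239], [346, 232], [349, 239], [330, 245]]
scene 59 [347.7 250.8] [[337, 250], [357, 243], [359, 250], [339, 257]]
scene or 87 [228.9 129.4]
scene or 133 [382.3 275.1]
scene or 147 [391.2 287.8]
top 70 [270.9 201. ] [[267, 211], [268, 191], [276, 191], [275, 211]]
top 70 [286.7 200.3] [[283, 210], [284, 190], [292, 190], [290, 211]]
top 64 [305.5 201.5] [[302, 192], [309, 192], [309, 211], [302, 211]]
top or 162 [495.8 170.1]
top or 103 [168.1 181.4]
top or 120 [196.  190.7]
```

View pics/g10.png

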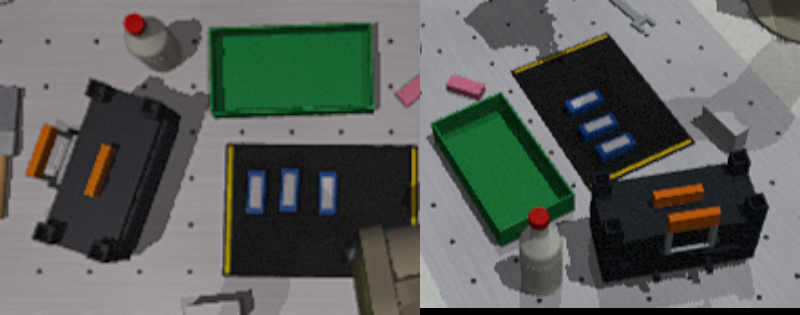

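```bash
python3 - <<'E'
from h import *
print("rib",tri((382.3,275.1),(196.,190.7)), "hand",tri((391.2,287.8),(168.1,181.4)))
for ps,pt in(((330.1,226.2),(305.5,201.5)),((338.3,239.6),(286.7,200.3)),((347.7,250.8),(270.9,201.0))):
    print(tri(ps,pt),unz("top",pt,.022),unz("scene",ps,.022))
for e in(((302,192),(302,211)),((284,190),(283,210.5)),((268,191),(267,211))):
    a,b=[unz("top",q,.022) for q in e];d=a-b;print("len ang",np.arctan2(d[1],d[0]),np.linalg.norm(d))
go(unz("top",(305.5,201.5),.12),yaw_y=np.pi/2)
E
```

```text
rib [0.526834   0.31754445 0.14821475] hand [0.54753128 0.3797379  0.19019012]
[0.50637317 0.01785264 0.0135121 ] [0.50578147 0.01751444 0.022     ] [0.50988838 0.0239812  0.022     ]
[0.51054516 0.07621466 0.01418234] [0.50954605 0.07579758 0.022     ] [0.5141788  0.08119409 0.022     ]
[0.50793422 0.12578797 0.01433318] [0.50740269 0.12478197 0.022     ] [0.51108725 0.1306362  0.022     ]
len ang 0.003610193956111263 0.05898768576981606
len ang -0.04045766715972301 0.06375846709139552
len ang -0.03773108413510795 0.062194219591277695
tcp [ 0.3981 -0.079   0.2658] turn -0.313 shift mm [-100.4   92.7  145.8] t 39.0 j [ 0.61  0.21 -0.65  2.22  0.19  0.76  1.09]
```

```bash
python3 -m creep '[[[0,0,0,-0.157],[0,0,0,-0.157],[0,0,0,0]]]' 142; python3 -c "
from h import *
go([.506,.0178,.1],yaw_y=np.pi/2)"
```

```text
clock: 39.38
tcp_pos: [0.398, -0.0789, 0.2657]
tcp_rot: [-0.0, 1.0, 0.0, 0.0]
force: [-0.2, -0.3, -0.3]
width: 0.0377
tcp [ 0.398  -0.0789  0.2657] turn 0.0 shift mm [-108.    96.6  165.8] t 39.375 j [ 0.66  0.22 -0.71  2.21  0.21  0.77  1.38]
```

```bash
python3 -m creep '[[[-27,24.1,41.4,0],[-27,24.1,41.4,0],[-27,24.2,41.4,0],[-27,24.2,41.4,0],[0,0,0,0],[0,0,0,0]]]'; python3 - <<'E'
from h import *
go([.506,.0178,.008],yaw_y=np.pi/2)
b=ctrl.get_image("scene")[170:290,270:390]
b=cv2.resize(b,None,fx=4,fy=4,interpolation=cv2.INTER_CUBIC)
cv2.imwrite("pics/g11.png",b[:,:,::-1])
E
```

```text
clock: 40.12
tcp_pos: [0.5052, 0.0166, 0.1002]
tcp_rot: [0.001, 1.0, -0.0, -0.001]
force: [0.0, -0.3, 0.7]
width: 0.0379
tcp [0.5052 0.0166 0.1002] turn -0.002 shift mm [-1.   1.2 92.1] t 40.125 j [ 0.2   0.59 -0.49  2.19  0.58  0.5   0.83]
```

```bash
python3 -m creep '[[[0,1,35,0],[0,0,30,0],[0,0,15,0],[0,0,11,0],[0,0,0,0]]]' | grep -E "pos|force"; python3 -m creep '[[[0,0,0,0],[0,0,0,0],[0,0,0,0],[0,0,0,0]]]' 255 | grep -E "pos|force|width"; python3 -m creep '[[[0,0,-40,0],[0,0,-50,0],[0,0,0,0]]]' ; python3 -c "
from h import *
go([.684,.02,.1],yaw_y=np.pi/2)"
```

```text
tcp_pos: [0.5058, 0.0166, 0.0096]
force: [-0.7, -0.2, 0.6]
tcp_pos: [0.5061, 0.0169, 0.0102]
force: [-0.8, -0.4, 6.7]
width: 0.0247
clock: 41.68
tcp_pos: [0.5074, 0.0169, 0.1027]
tcp_rot: [0.002, 1.0, 0.0, 0.003]
force: [0.8, -0.4, -0.6]
width: 0.0243
tcp [0.5074 0.0169 0.1027] turn -0.003 shift mm [-176.5    3.1    3.8] t 41.675 j [ 0.21  0.58 -0.51  2.18  0.6   0.5   0.81]
```

```bash
python3 -m creep '[[[-35,1,0,0],[-50,1,0,0],[-55,1,0,0],[-36,0,0,0],[0,0,0,0],[0,0,40,0],[0,0,30,0],[0,0,13,0],[0,0,0,0]]]'; python3 -m creep '[[[0,0,0,0],[0,0,0,0],[0,0,-10,0],[0,0,-40,0],[0,0,-35,0],[0,0,0,0]]]' 142; python3 - <<'E'
from h import *
I={n:ctrl.get_image(n) for n in("scene","top")}
for n in I:
    for b in blobs(I[n],(100,120,80),(125,255,255),25):
        if (n=="top" and b[1][0]<400) or (n=="scene" and b[1][1]>150): print(n,b[0],b[1],np.round(cv2.boxPoints(b[2])).astype(int).tolist())
go([.510,.076,.1],yaw_y=np.pi/2)
E
```

```text
clock: 42.8
tcp_pos: [0.6808, 0.0199, 0.0156]
tcp_rot: [0.001, 1.0, -0.0, -0.001]
force: [-0.4, -0.3, -0.8]
width: 0.0244
clock: 43.55
tcp_pos: [0.6836, 0.0202, 0.1052]
tcp_rot: [0.001, 1.0, 0.0, 0.003]
force: [-0.6, -0.2, -0.8]
width: 0.0378
scene 58 [338.3 239.7] [[328, 239], [346, 232], [349, 238], [330, 245]]
scene 43 [283.5 247.2] [[272, 247], [287, 240], [290, 247], [275, 253]]
scene 61 [348.1 250.6] [[337, 250], [357, 243], [359, 250], [339, 257]]
top 35 [305.  151.4] [[302, 142], [309, 142], [309, 155], [302, 155]]
top 73 [270.9 201.1] [[267, 191], [275, 191], [275, 211], [267, 211]]
top 71 [286.7 200.3] [[283, 210], [284, 190], [292, 190], [290, 211]]
tcp [0.6819 0.0195 0.102 ] turn -0.002 shift mm [171.9  56.5   1.8] t 43.65 j [ 0.23  0.75 -0.55  1.78  0.54  0.77  0.97]
```

```bash
python3 -m creep '[[[35,11,0,0],[50,17,0,0],[50,17,0,0],[37,12,0,0],[0,0,0,0],[0,0,35,0],[0,0,30,0],[0,0,15,0],[0,0,13,0],[0,0,0,0]]]' | grep -E "pos|force"; python3 -m creep '[[[0,0,0,0],[0,0,0,0],[0,0,0,0],[0,0,0,0]]]' 255 | grep -E "pos|force|width"; python3 -m creep '[[[0,0,-40,0],[0,0,-50,0],[0,0,0,0]]]' ; python3 -c "
from h import *
go([.684,.075,.1],yaw_y=np.pi/2)"
```

```text
tcp_pos: [0.5097, 0.077, 0.0071]
force: [-0.2, 0.2, 1.1]
tcp_pos: [0.5101, 0.077, 0.0085]
force: [-0.3, 0.1, 3.1]
width: 0.0244
clock: 45.78
tcp_pos: [0.5114, 0.0773, 0.1012]
tcp_rot: [0.001, 1.0, 0.001, 0.003]
force: [0.5, 0.1, -1.2]
width: 0.0245
tcp [0.5114 0.0773 0.1012] turn -0.003 shift mm [-172.6   -2.3    2. ] t 45.775 j [ 0.1   0.6  -0.52  2.16  0.6   0.52  0.69]
```

```bash
python3 -m creep '[[[-35,-1,0,0],[-50,-1,0,0],[-52,0,0,0],[-36,0,0,0],[0,0,0,0],[0,0,40,0],[0,0,30,0],[0,0,13,0],[0,0,0,0]]]'; python3 -m creep '[[[0,0,0,0],[0,0,0,0],[0,0,-10,0],[0,0,-40,0],[0,0,-35,0],[0,0,0,0]]]' 142; python3 - <<'E'
from h import *
I={n:ctrl.get_image(n) for n in("scene","top")}
for n in I:
    for b in blobs(I[n],(100,120,80),(125,255,255),25):
        if (n=="top" and b[1][0]<400) or (n=="scene" and b[1][1]>150): print(n,b[0],b[1],np.round(cv2.boxPoints(b[2])).astype(int).tolist())
go([.508,.125,.1],yaw_y=np.pi/2)
E
```

```text
clock: 46.9
tcp_pos: [0.6818, 0.0749, 0.0143]
tcp_rot: [0.001, 1.0, -0.0, -0.001]
force: [0.5, -0.0, -0.3]
width: 0.0244
clock: 47.65
tcp_pos: [0.6847, 0.0753, 0.1042]
tcp_rot: [0.001, 1.0, 0.0, 0.003]
force: [0.0, -0.2, -0.7]
width: 0.0379
scene 62 [348.2 250.6] [[337, 250], [357, 243], [359, 250], [339, 257]]
scene 45 [291.2 261. ] [[280, 260], [295, 254], [298, 261], [282, 267]]
top 27 [286.6 153. ] [[281, 151], [284, 147], [291, 154], [288, 158]]
top 72 [271.  201.1] [[267, 211], [268, 191], [276, 191], [275, 211]]
tcp [0.683  0.0745 0.101 ] turn -0.002 shift mm [175.   50.5   0.8] t 47.75 j [ 0.15  0.76 -0.56  1.77  0.55  0.78  0.88]
```

```bash
python3 -m creep '[[[36,10,0,0],[50,15,0,0],[52,15,0,0],[37,10.5,0,0],[0,0,0,0],[0,0,35,0],[0,0,30,0],[0,0,15,0],[0,0,12,0],[0,0,0,0]]]' | grep -E "pos|force"; python3 -m creep '[[[0,0,0,0],[0,0,0,0],[0,0,0,0],[0,0,0,0]]]' 255 | grep -E "pos|force|width"; python3 -m creep '[[[0,0,-40,0],[0,0,-50,0],[0,0,0,0]]]' ; python3 -c "
from h import *
go([.682,.128,.1],yaw_y=np.pi/2)"
```

```text
tcp_pos: [0.5079, 0.1256, 0.0076]
force: [-0.0, 0.3, 0.7]
tcp_pos: [0.5083, 0.1256, 0.0088]
force: [-0.4, -0.5, 5.8]
width: 0.0246
clock: 49.88
tcp_pos: [0.5095, 0.1259, 0.1012]
tcp_rot: [0.001, 1.0, 0.001, 0.003]
force: [0.6, -0.5, -2.1]
width: 0.0246
tcp [0.5095 0.1259 0.1012] turn -0.003 shift mm [-172.5    2.1    2.1] t 49.875 j [ 0.02  0.61 -0.53  2.15  0.61  0.53  0.6 ]
```

```bash
python3 -m creep '[[[-35,1,0,0],[-50,1,0,0],[-52,0,0,0],[-36,0,0,0],[0,0,0,0],[0,0,40,0],[0,0,30,0],[0,0,13,0],[0,0,0,0]]]'; python3 -m creep '[[[0,0,0,0],[0,0,0,0],[0,0,-10,0],[0,0,-40,0],[0,0,-50,0],[0,0,-50,0]]]' 142;  python3 -m creep '[[[50,-35,0,0],[50,-35,0,0],[50,-35,0,0],[50,-35,0,0],[0,-50,0,0],[0,-50,0,0],[0,0,0,0],[0,0,0,0],[0,0,0,0],[0,0,0,0],[0,0,0,0]]]'; python3 - <<'E'
from h import *
I={n:ctrl.get_image(n) for n in("scene","top")}
for n in I:
    for b in blobs(I[n],(100,120,80),(125,255,255),25):
        if (n=="top" and b[1][0]<400) or (n=="scene" and b[1][1]>150): print(n,b[0],b[1],np.round(cv2.boxPoints(b[2])).astype(int).tolist())
    for b in blobs(I[n],(5,150,90),(18,255,255)): print(n,"or",b[0],b[1])
a=I["top"][90:290,130:530];b=I["scene"][130:340,180:450]
a=cv2.resize(a,(500,250));b=cv2.resize(b,(300,250))
cv2.imwrite("pics/g12.png",np.hstack([a,b])[:,:,::-1])
E
```

```text
clock: 51.0
tcp_pos: [0.6799, 0.1274, 0.0144]
tcp_rot: [0.001, 1.0, -0.0, -0.001]
force: [-0.7, 0.0, 0.0]
width: 0.0242
clock: 51.75
tcp_pos: [0.6809, 0.1273, 0.1677]
tcp_rot: [0.001, 1.0, 0.0, 0.0]
force: [-0.2, -0.2, 0.3]
width: 0.0377
clock: 53.12
tcp_pos: [0.4807, -0.1116, 0.1652]
tcp_rot: [0.0, 1.0, 0.0, 0.0]
force: [0.2, -1.2, -0.9]
width: 0.0378
scene 61 [270.7 254.7] [[259, 255], [278, 247], [281, 253], [261, 262]]
scene 72 [286.3 262.2] [[275, 261], [295, 254], [298, 261], [277, 268]]
scene 69 [296.2 275. ] [[284, 274], [305, 267], [308, 274], [287, 281]]
scene or 90 [228.8 129.5]
scene or 133 [382.3 275.1]
scene or 149 [391.2 287.8]
top 78 [302.5 135. ] [[299, 125], [306, 125], [306, 145], [299, 145]]
top 70 [271.  147.3] [[267, 137], [275, 137], [275, 156], [267, 156]]
top 68 [287.8 145.9] [[284, 136], [292, 136], [292, 155], [284, 155]]
top or 162 [495.8 170.1]
top or 105 [168.1 181.5]
top or 125 [196.1 190.4]
```

View pics/g12.png

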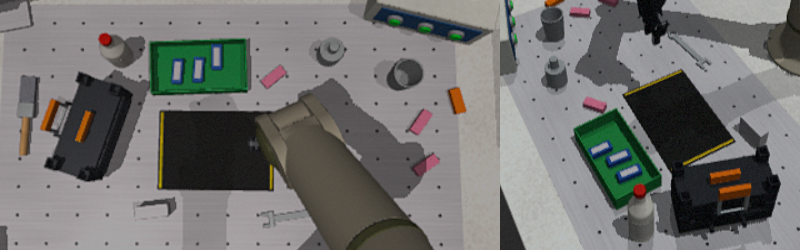

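```bash
python3 - <<'E'
from h import *
print(unz("top",(302.5,135),.018),unz("top",(287.8,145.9),.018),unz("top",(271,147.3),.018))
print(ctrl.finish_job())
E
```

```text
[0.71671121 0.02772189 0.018     ] [0.68178651 0.0739467  0.018     ] [0.67739624 0.12689874 0.018     ]
the job is handed in; nothing more can be done
None
```

The job is finished and handed in, but I broke the 120 N wrist-force limit while rapping, so the run may be marked as failed. The readings over the limit were 157, 131, 123, 224 and 265 N. The grip had slid down the rib until the fingertips met the tray's underside, and I kept rapping to a stop set just below contact. No verdict was reported.

**What I did:** I swung the tray on its swivel handle and tipped it face down on the mat. I then rapped it by the rib until the three blanks dropped out; the fourth pocket was empty from the start. After that I lifted the tray off face down, stacked it on the empty tray, and put the three blue blanks in the green bin. The pink and orange look-alikes were not touched. It took about 53 s on the robot clock.

**Last checks:**
- **Tray:** It stopped in the sockets at TCP z 0.1264 m, against 0.1265 m expected. The rib position from both cameras agrees with a fully seated tray to about 3 mm.
- **Blanks:** All three are in the bin, at about (0.717, 0.028), (0.682, 0.074) and (0.677, 0.127) m. The first had shifted a few centimetres inside the bin after I placed it.
- **Bystanders:** They looked unmoved in the last picture; I did not measure them.
- **Calibration:** The two cameras disagreed by up to about 2 mm on where the stack is. The lugs still went in without side force until they seated.
- **Pictures:** I viewed 15, one over the budget of 14.

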